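# Seat the reference disc in the sample stage by feel and close the clip

### The arm

A 6-joint arm with a two-finger parallel gripper is mounted at the origin on a cart in front of the work surface, level with it; the furniture and walls round the work are solid. World frame = base frame: x ahead of the robot, y to its left, z up, the work surface at z = 0. Lengths are in m, angles in rad, forces in N, time in s.
With the tool pointing down it reaches from about 0.25 to 0.775 m from the base axis. Payload 8.9 kg.
Tool frame: the origin (TCP) lies at the very end of the fingers, on their centre line; the grasp point (between the pads) lies 19 mm behind it (robot.hold_point_z is the distance from the TCP to the grasp point, in m); z points along the fingers, x is the direction in which the jaws open and shut, and the axes are right-handed (so a half turn about z gives the same grasp; the last joint's range is limited). The gripper opens to 85 mm and grips with 20 to 120 N. Pads are 22 mm wide; open, the fingers measure 114 mm over their backs; the gripper's body (76 mm by 85 mm) begins 54 mm behind the grasp point. The pads swing forward as they close: fully open they stand 13 mm farther back than shut.
Start: joints at [1.031, 0.291, -0.153, 1.127, 0, 1.431], TCP at [0.205, 0.483, 0.231] pointing down, gripper open.
Joint ranges: [-2.52, 2.52], [-0.91, 1.74], [-1.3, 1.37], [-1.96, 2.02], [-1.52, 1.47], [-3.14, 3.14]. Speed limits (rad/s): [2.22, 2.22, 2.79, 3.14, 3.14, 3.14].

### API

Orientations are given as a 3x3 rotation matrix whose columns are the frame's x, y, z axes.
In Python, from bench import robot gives the robot as it stands. The module is installed in compiled form; this text tells all that it offers.
- The arm moves only by the tool move_arm, never from a script. Its argument "plan" is a list of rows, each an object of numbers: "tx", "ty", "tz": the shift along the tool's x, y, z in m; "ax", "ay", "az": the turn, a rotation vector about the tool's x, y, z in rad; "hand": the finger opening in m, from 0 to 0.0854. A call has 1 to 12 rows; each row shifts and turns the commanded pose from where the row before left it, along the tool's axes as they then stand; what a row does not reach is not made up. A row lasts 1/12 s, in which the tool goes at most 41.7 mm and 7.16 degrees, less where a joint would pass 70% of its speed; a pose out of reach is approached as far as the arm can. A call is refused whole if a number of a shift passes 0.0417 or a number of a turn 0.125, either way. A call with a gripper value outside its range is refused whole. The fingers move at their own pace and stop on an object; "squeeze" is the grip in N (left out, the last holds). Time passes only in rows, so rows that do not move let the fingers close. It gives the time, the measured TCP pose, the force and the opening at its end, in the units of the state.
- robot.observe(): the state, without advancing time (a new reading comes with each control period).
- robot.grab_frame(name): name is "scene" or "top"; returns the picture (480x640x3 uint8, red, green, blue); there is no depth.
- robot.calibration(name): a dict with "fx", "fy", "cx", "cy" (pixels), "origin" and "attitude" of the camera in the world. Camera axes: x right, y up, looking along -z (the intrinsics and any distortion apply to the point x, -y, -z); pixel columns grow to the right and rows downward; lengths in m; the calibration is good to about 2 mm. A picture is of the moment at which its call begins. calibration takes no time and is no camera call.
- robot.finish_job(): hands the job in, once; it reports no verdict.
The state is a dict: "clock": time; "joint_pos": joint angles; "qd": joint speeds; "joint_torque": joint torques, N m; "position": TCP position; "ee_rot": TCP orientation; "force": force on the tool from outside, world axes, zero at the start; "torque": the same for the moment, N m; "grip_width": opening from 0.0 (shut) to 1.0 (fully open).
Only numpy, scipy, OpenCV 4.12 (cv2) and the standard library are available. Lean on these libraries where they do the work, as an engineer would, in place of code of your own. Each camera call takes 0.05 s, during which the arm holds its last target.

### The job

Load the steel reference disc into the sample stage: lay it flat on the stage's plate, slide it about gently under light pressure until it drops fully into the shallow round pocket, and only then swing the clip all the way round over it and let go. Feel for the pocket and never press the disc hard against the stage (keep below 30 N); leave the other things on the bench where they are.

Things in the scene. Friction and masses are not known exactly. Their poses are not given: they have to be found in the camera images.
- disc_center (a point): Centre (half-way up) of the loose steel reference disc: flat, round, 46 mm across, 12 mm thick, about 120 g, edges broken by 0.8 mm, z along its axis; lies flat on the bench, dished face up. Grip it across its diameter, fingertips at least 5 mm above its underside so that they stay clear of the plate when it drops.
- stage: The sample stage, fixed to the bench: grey base 184 (x) by 180 (y) mm, origin at the centre of its underside, z up, top of the base 24 mm above it. On it lies a plain grey metal insert plate, 108 (x) by 130 (y) mm, upper face 32 mm above the origin. The disc's centre is 38 mm above the origin when lying on the plate, 34 mm when down in the pocket (8 mm then stand proud).
- plate_mid (a point): Point above the middle of the base, level with the plate's upper face. The plate's one pocket is round, 48.5 mm across, 4 mm deep, its mouth chamfered 1.5 mm. The insert is a loose fit: the pocket's centre is anywhere within 7 mm along the stage's x and within 7 mm along its y of this point. Its exact place is not given: feel for it. The plate does not shift under light pushes.
- clip (a joint): Angle of the clip, a level steel bar 16 mm wide, 5 mm thick, 80 mm long. At 0 it points along the stage's +y; growing values swing it anticlockwise (from above) over the pocket; at its stop, 1.57, it points along -x. Starts at 0 to 0.25, stays where left, takes about 1 N at the knob. Its underside is 10 mm above the plate: it passes 2 mm over a seated disc but strikes one not dropped in.
- clip_axis (a point): The clip's upright turning axis, on a post at x = +74 mm, y = 0 in the stage's frame; this point is level with the clip's underside, 42 mm above the stage's origin.
- clip_knob (a point): Middle of the clip's upright round black knob, 12 mm across and 28 mm tall, 66 mm from the clip's axis; this point is 61 mm above the stage's origin, the knob's top 75 mm and the top of the bar under it 47 mm. The knob can be pinched from above and led round in an arc, or pushed.
- tape_roll: Bystander: roll of paper tape lying on its side, 62 mm across, 19 mm tall; origin at its underside.
- bench_timer: Bystander: flat white timer 64 x 64 x 19 mm; origin at its underside.
- marker_black: Bystander: marker pen, 135 mm long, 16 mm thick, lying on the bench; origin at its underside.
- dropper_1: Bystander: small dropper bottle, 25 mm across, 73 mm tall, standing; origin at its underside.

How it is judged:
On the way:
1. the disc has dropped into the pocket while the clip is still swung aside (z of disc_center in the frame of stage between 0.03 and 0.0353 m and x of disc_center in the frame of stage between -0.012 and 0.012 m and y of disc_center in the frame of stage between -0.012 and 0.012 m and angle between disc_center's own z axis and vertical below 0.05 rad and value of joint clip below 0.6 rad), for 0.2 s.
At the end, for the whole second after the job is handed in: The disc lies flat in the pocket (its centre less than 35.3 mm above the stage's origin, within 12 mm of the stage's middle along x and along y, tilted by less than 0.05 rad), at rest, and the clip is swung over it to at least 1.45 rad (z of disc_center in the frame of stage between 0.03 and 0.0353 m and x of disc_center in the frame of stage between -0.012 and 0.012 m and y of disc_center in the frame of stage between -0.012 and 0.012 m and angle between disc_center's own z axis and vertical below 0.05 rad and value of joint clip above 1.45 rad and linear speed of disc below 0.01 m/s); the robot touches nothing.
It fails at once if the disc is pressed against the stage with more than 35 N (contact force between disc and stage above 35 N).
It fails at once if the tape roll is moved by more than 20 mm (distance of tape_roll from where it was at the start of the episode above 0.02 m).
It fails at once if the timer is moved by more than 20 mm (distance of bench_timer from where it was at the start of the episode above 0.02 m).
It fails at once if the marker is moved by more than 20 mm (distance of marker_black from where it was at the start of the episode above 0.02 m).
It fails at once if the dropper bottle is moved by more than 20 mm (distance of dropper_1 from where it was at the start of the episode above 0.02 m).
It also fails if it takes over 72 s, if anything falls off the work surface, if the arm or the gripper's body presses on something with over 40 N, if the wrist force passes 120 N, or if a joint passes its speed limit or range.

## Working session

There is one attempt and no reset: what is moved stays moved. The work goes in short steps, Python scripts to look and compute and a tool call to move; the robot and the scene stay as the last step left them, time stands still between calls to the robot, and variables do not carry over. Pictures are saved under pics/ and viewed, and the job is handed in when it is done.

Besides the shell and the picture viewer there is one more tool, called after "Request:" by a JSON object that holds its "name" and its "arguments", one argument or row to a line. move_arm: Moves the arm, as the interface text tells. Its arguments: {"type":"object","properties":{"plan":{"type":"array"},"squeeze":{"type":"number"}},"required":["plan"]}

```bash
mkdir -p pics
python3 - <<'E'
from bench import robot
import cv2
for n in("scene","top"):
    f=robot.grab_frame(n); cv2.imwrite(f"pics/{n}0.png",f[:,:,::-1]); print(n,robot.calibration(n))
s=robot.observe(); print(s, robot.hold_point_z)
E
```

```text
scene {'fx': 534.6482147377882, 'fy': 534.6482147377882, 'cx': 312.8137659118908, 'cy': 240.72165769690028, 'origin': array([-0.04009233, -0.75558347,  0.6452868 ]), 'attitude': array([[ 0.71927457,  0.38325984, -0.57944456],
       [-0.69425071,  0.36568711, -0.61991038],
       [-0.02569135,  0.84816557,  0.52910785]])}
top {'fx': 544.3652777160294, 'fy': 544.3652777160294, 'cx': 323.3756917725666, 'cy': 243.20721346680085, 'origin': array([ 0.49279601, -0.06136182,  1.0540252 ]), 'attitude': array([[-0.00537016,  0.99566092, -0.0929005 ],
       [-0.9999322 , -0.00438674,  0.01078666],
       [ 0.01033233,  0.09295212,  0.99561697]])}
{'clock': 0.1, 'joint_pos': array([ 1.03072477e+00,  2.91236453e-01, -1.54028900e-01,  1.12669250e+00,
       -2.69115665e-05,  1.43150740e+00]), 'qd': array([-0.00036193, -0.00363042,  0.00062994,  0.00033208,  0.00120266,
        0.00027205]), 'joint_torque': array([ 3.29647199e-03, -5.37979209e+01,  3.31918716e+01,  9.36386845e-03,
       -1.45960844e-04,  4.94174515e-06]), 'position': array([0.2046247 , 0.48306769, 0.23079142]), 'ee_rot': array([[ 3.90138723e-01,  9.20755911e-01, -5.74170633e-04],
       [ 9.20755366e-01, -3.90139122e-01, -1.01004326e-03],
       [-1.15400973e-03, -1.34613705e-04, -9.99999325e-01]]), 'force': array([-0.85075466,  1.2450814 , -0.79634833]), 'torque': array([-0.03574231, -0.00742521,  0.02722043]), 'grip_width': 1.0013194775818002} 0.0187
```

View pics/top0.png

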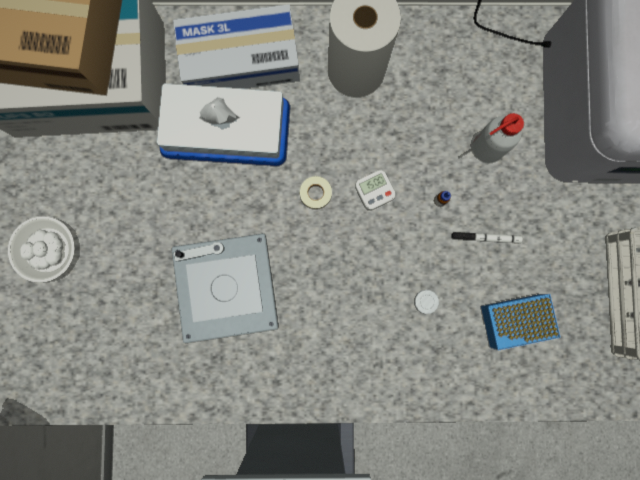

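View pics/scene0.png

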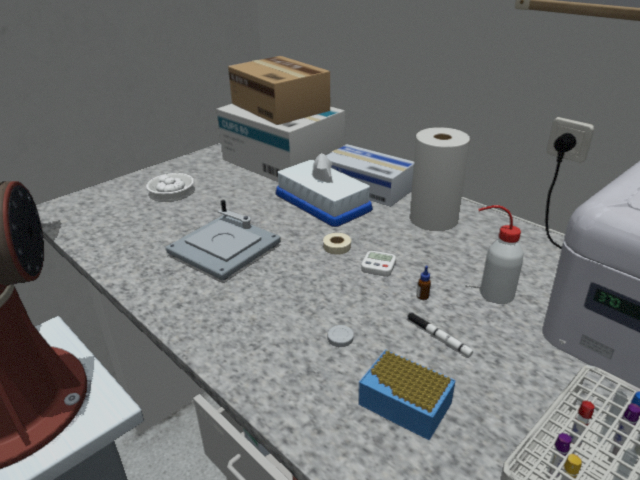

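Top view: stage near (225,288) with a pocket circle visible around (224,288), clip pivot at (217,248), knob at (180,254). Disc at (427,302), tape (316,192), timer (376,189), dropper (444,198) and marker (487,238). Next I'll measure these.

```bash
cat > h.py <<'E'
import numpy as np, cv2
from bench import robot
def ray(n,u,v):
    c=robot.calibration(n); d=np.array([(u-c['cx'])/c['fx'],-(v-c['cy'])/c['fy'],-1.]); return np.array(c['origin']),np.array(c['attitude'])@d
def onz(n,u,v,z):
    o,d=ray(n,u,v); return o+d*(z-o[2])/d[2]
def proj(n,p):
    c=robot.calibration(n); q=np.array(c['attitude']).T@(np.array(p)-c['origin']); return np.array([c['cx']+c['fx']*q[0]/-q[2], c['cy']-c['fy']*q[1]/-q[2]])
E
python3 - <<'E'
import cv2
a=cv2.imread('pics/top0.png')
b=cv2.resize(a[225:350,165:285],None,fx=4.8,fy=4.8,interpolation=cv2.INTER_CUBIC); cv2.imwrite('pics/crop_st.png',b)
b=cv2.resize(a[270:335,395:460],None,fx=6,fy=6,interpolation=cv2.INTER_CUBIC); 
s=cv2.imread('pics/scene0.png')
c=cv2.resize(s[310:360,310:375],None,fx=6,fy=6,interpolation=cv2.INTER_CUBIC)
import numpy as np
m=np.zeros((400,800,3),np.uint8); m[:390,:390]=b; m[:300,400:790]=c; cv2.imwrite('pics/crop_d.png',m)
c=cv2.resize(s[190:280,155:290],None,fx=5.8,fy=5.8,interpolation=cv2.INTER_CUBIC);cv2.imwrite('pics/crop_ss.png',c)
E
```

```text
(no output)
```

View pics/crop_st.png

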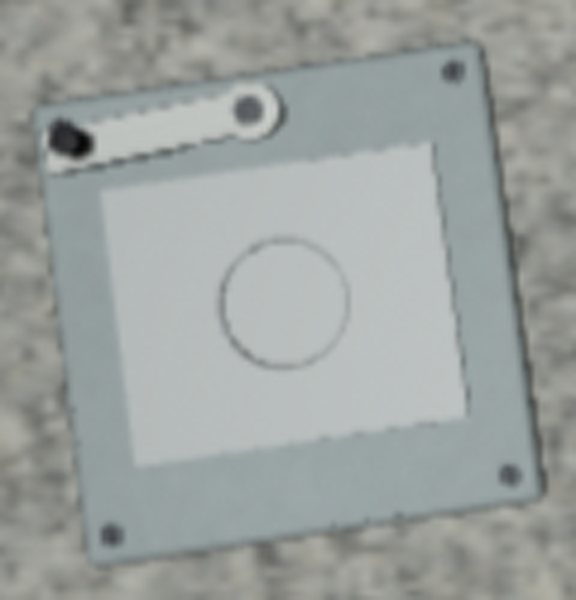

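View pics/crop_d.png

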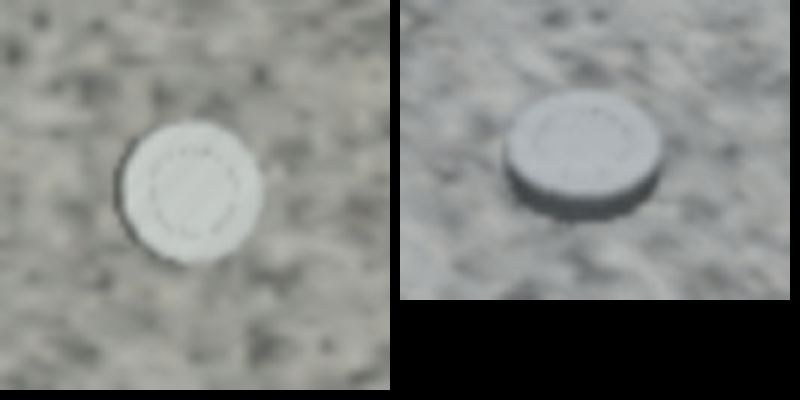

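View pics/crop_ss.png

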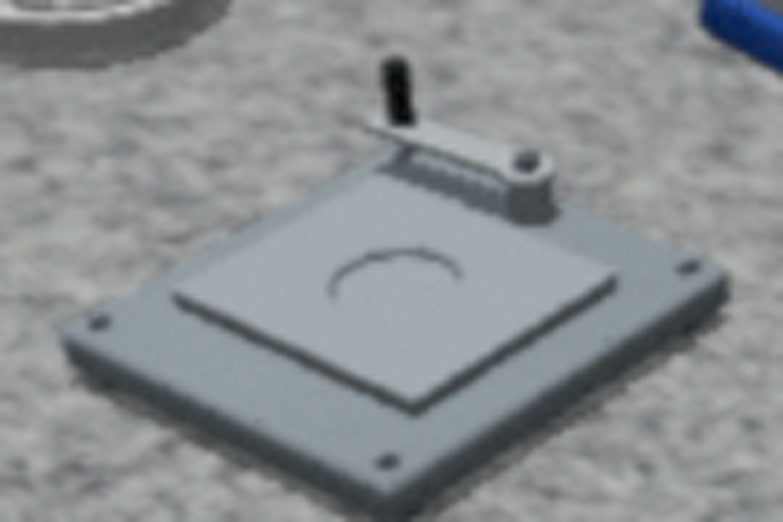

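Run:
```python
from h import *
f=lambda U,V,k,a,b:((U+.5)/k-.5+a,(V+.5)/k-.5+b)
T=lambda U,V:f(U,V,4.8,165,225)
C=[onz('top',*T(*p),.024) for p in[(36,105),(480,42),(545,497),(93,565)]]
m=np.mean(C,0); print('stage',m)
for i in range(4): print(np.linalg.norm(C[i]-C[(i+1)%4]))
xd=(C[0]+C[1]-C[2]-C[3]); yd=C[0]+C[3]-C[1]-C[2]
a1=np.arctan2(xd[1],xd[0]); a2=np.arctan2(-yd[0],yd[1]); print('yaw',a1,a2); a=(a1+a2)/2
R=np.array([[np.cos(a),-np.sin(a)],[np.sin(a),np.cos(a)]])
st=lambda p:(R.T@(p[:2]-m[:2])*1000).round(1)
P=[onz('top',*T(*p),.032) for p in[(102,190),(433,144),(467,416),(135,467)]]
print('plate',np.mean(P,0),st(np.mean(P,0)),[np.linalg.norm(P[i]-P[(i+1)%4]) for i in range(4)])
pk=onz('top',*T(285,303),.032); print('pocket',pk,st(pk), np.linalg.norm(onz('top',*T(220,303),.032)-onz('top',*T(350,303),.032)),np.linalg.norm(onz('top',*T(285,237),.032)-onz('top',*T(285,370),.032)))
ax=onz('top',*T(249,109),.048); print('axis',ax,st(ax))
# pocket / corners in scene
S=lambda U,V:f(U,V,5.8,155,190)
for n,p,z in[('base-',(62,342),.024),('baser',(732,272),.024),('basefront',(392,500),.024),('axis',(527,160),.048),('knobtop',(395,65),.075),('knobbot',(402,120),.047)]:
    q=onz('scene',*S(*p),z); print(n,q.round(4),st(q))
kt=onz('top',*T(60,135),.075);print('knob top',kt,st(kt))
d1=onz('top',*f(192,192,6,395,270),.012); d2=onz('scene',*f(585-400,143,6,310,310),.012); print('disc',d1,d2)
print(np.linalg.norm(onz('top',*f(121,192,6,395,270),.012)-onz('top',*f(263,192,6,395,270),.012)))
# hough-free fit of disc by mask
im=cv2.imread('pics/top0.png')
g=cv2.cvtColor(im,cv2.COLOR_BGR2GRAY)
for n,p in[('tape',(316,192)),('timer',(376,189)),('drop',(444,198)),('mark0',(452,236)),('mark1',(522,239)),('tiprack',(522,321))]: print(n,onz('top',*p,.01).round(3))
```

```text
stage [0.50657879 0.11361559 0.024     ]
0.17656290007345965
0.1805018876874929
0.17709457423335975
0.18124731441568503
yaw 0.1438948676434018 0.1400192522960829
plate [0.5052402  0.11391019 0.032     ] [-1.3  0.5] [np.float64(0.13012563116836556), np.float64(0.10672105286953895), np.float64(0.1295121715201271), np.float64(0.10825926355155165)]
pocket [0.50545458 0.1136874  0.032     ] [-1.1  0.2] 0.05049737286392917 0.05159400602864244
axis [0.5799072  0.12566786 0.048     ] [74.3  1.6]
base- [0.3962 0.1815 0.024 ] [-99.6  82.9]
baser [0.6033 0.0369 0.024 ] [ 84.9 -89.6]
basefront [0.4227 0.0083 0.024 ] [-97.9 -92.4]
axis [0.5782 0.129  0.048 ] [73.1  5.1]
knobtop [0.5616 0.189  0.075 ] [65.1 66.8]
knobbot [0.5646 0.1938 0.047 ] [68.8 71.2]
knob top [0.56810854 0.19119531 0.075     ] [71.9 68.1]
disc [ 0.47733696 -0.26890596  0.012     ] [ 0.47414885 -0.26888519  0.012     ]
0.04522963517999215
tape [ 0.69  -0.059  0.01 ]
timer [ 0.696 -0.176  0.01 ]
drop [ 0.678 -0.308  0.01 ]
mark0 [ 0.603 -0.321  0.01 ]
mark1 [ 0.597 -0.457  0.01 ]
tiprack [ 0.439 -0.451  0.01 ]
```

Request:
{"name": "move_arm", "arguments": {
  "plan": [
    {"az":-0.108},
    {"az":-0.108},
    {"az":-0.108},
    {"az":-0.108},
    {"az":-0.11},
    {}
  ]
}}

```text
validation failed for argument at $.pl...
```

```bash
cat >> h.py <<'E'
def st():
    s=robot.observe(); R=s['ee_rot']; print('t',round(s['clock'],2),'pos',s['position'].round(4),'F',s['force'].round(2),'T',s['torque'].round(2),'grip',round(s['grip_width'],3),'jaw ang',round(np.degrees(np.arctan2(R[1,0],R[0,0])),2),'z',R[:,2].round(3)); return s
def to(p):
    s=st(); d=s['ee_rot'].T@(np.array(p)-s['position']); print('tool delta',d.round(4))
E
python3 -c "
from h import *
to([.476,-.269,.15])"
```

```text
t 0.1 pos [0.2046 0.4831 0.2308] F [-0.85  1.25 -0.8 ] T [-0.04 -0.01  0.03] grip 1.001 jaw ang 67.04 z [-0.001 -0.001 -1.   ]
tool delta [-0.5865  0.5433  0.0814]
```

Request:
{"name": "move_arm", "arguments": {
  "plan": [
    {"az":-0.108},
    {"az":-0.108},
    {"az":-0.108},
    {"az":-0.108},
    {"az":-0.11},
    {"tx":0}
  ]
}}

```text
validation failed for argument at $.pl...
```

```bash
python3 -c "
from h import *
to([.476,-.269,.15])"
```

```text
t 0.1 pos [0.2046 0.4831 0.2308] F [-0.85  1.25 -0.8 ] T [-0.04 -0.01  0.03] grip 1.001 jaw ang 67.04 z [-0.001 -0.001 -1.   ]
tool delta [-0.5865  0.5433  0.0814]
```

Request:
{"name": "move_arm", "arguments": {
  "plan": [
    {"tx":0,"ty":0,"tz":0,"ax":0,"ay":0,"az":-0.108,"hand":0.085},
    {"tx":0,"ty":0,"tz":0,"ax":0,"ay":0,"az":-0.108,"hand":0.085},
    {"tx":0,"ty":0,"tz":0,"ax":0,"ay":0,"az":-0.108,"hand":0.085},
    {"tx":0,"ty":0,"tz":0,"ax":0,"ay":0,"az":-0.108,"hand":0.085},
    {"tx":0,"ty":0,"tz":0,"ax":0,"ay":0,"az":-0.11,"hand":0.085}
  ]
}}

```text
clock: 0.52
position: [0.2047, 0.4832, 0.231]
ee_rot: [[-0.146, 0.989, -0.0], [0.989, 0.146, -0.001], [-0.001, -0.001, -1.0]]
force: [-0.6, 0.1, 0.2]
grip_width: 0.993
```

```bash
python3 -c "
from h import *
to([.476,-.269,.15])"
```

```text
t 0.52 pos [0.2047 0.4832 0.231 ] F [-0.57  0.11  0.2 ] T [-0.03  0.07  0.03] grip 0.993 jaw ang 98.39 z [-0.    -0.001 -1.   ]
tool delta [-0.7837  0.1586  0.0813]
```

Request:
{"name": "move_arm", "arguments": {
  "plan": [
    {"tx":-0.03265,"ty":0.0066,"tz":0.001,"ax":0,"ay":0,"az":0,"hand":0.06},
    {"tx":-0.03265,"ty":0.0066,"tz":0.001,"ax":0,"ay":0,"az":0,"hand":0.06},
    {"tx":-0.03265,"ty":0.0066,"tz":0.001,"ax":0,"ay":0,"az":0,"hand":0.06},
    {"tx":-0.03265,"ty":0.0066,"tz":0.001,"ax":0,"ay":0,"az":0,"hand":0.06},
    {"tx":-0.03265,"ty":0.0066,"tz":0.001,"ax":0,"ay":0,"az":0,"hand":0.06},
    {"tx":-0.03265,"ty":0.0066,"tz":0.001,"ax":0,"ay":0,"az":0,"hand":0.06},
    {"tx":-0.03265,"ty":0.0066,"tz":0.001,"ax":0,"ay":0,"az":0,"hand":0.06},
    {"tx":-0.03265,"ty":0.0066,"tz":0.001,"ax":0,"ay":0,"az":0,"hand":0.06},
    {"tx":-0.03265,"ty":0.0066,"tz":0.001,"ax":0,"ay":0,"az":0,"hand":0.06},
    {"tx":-0.03265,"ty":0.0066,"tz":0.001,"ax":0,"ay":0,"az":0,"hand":0.06},
    {"tx":-0.03265,"ty":0.0066,"tz":0.001,"ax":0,"ay":0,"az":0,"hand":0.06},
    {"tx":-0.03265,"ty":0.0066,"tz":0.001,"ax":0,"ay":0,"az":0,"hand":0.06}
  ]
}}

```text
clock: 1.52
position: [0.3384, 0.1051, 0.2192]
ee_rot: [[-0.141, 0.99, 0.0], [0.99, 0.141, 0.0], [0.0, 0.0, -1.0]]
force: [1.4, 0.5, -0.0]
grip_width: 0.701
```

Request:
{"name": "move_arm", "arguments": {
  "plan": [
    {"tx":-0.03265,"ty":0.0066,"tz":0.005,"ax":0,"ay":0,"az":0,"hand":0.06},
    {"tx":-0.03265,"ty":0.0066,"tz":0.005,"ax":0,"ay":0,"az":0,"hand":0.06},
    {"tx":-0.03265,"ty":0.0066,"tz":0.005,"ax":0,"ay":0,"az":0,"hand":0.06},
    {"tx":-0.03265,"ty":0.0066,"tz":0.005,"ax":0,"ay":0,"az":0,"hand":0.06},
    {"tx":-0.03265,"ty":0.0066,"tz":0.005,"ax":0,"ay":0,"az":0,"hand":0.06},
    {"tx":-0.03265,"ty":0.0066,"tz":0.005,"ax":0,"ay":0,"az":0,"hand":0.06},
    {"tx":-0.03265,"ty":0.0066,"tz":0.005,"ax":0,"ay":0,"az":0,"hand":0.06},
    {"tx":-0.03265,"ty":0.0066,"tz":0.005,"ax":0,"ay":0,"az":0,"hand":0.06},
    {"tx":-0.03265,"ty":0.0066,"tz":0.005,"ax":0,"ay":0,"az":0,"hand":0.06},
    {"tx":-0.03265,"ty":0.0066,"tz":0.005,"ax":0,"ay":0,"az":0,"hand":0.06},
    {"tx":-0.03265,"ty":0.0066,"tz":0.005,"ax":0,"ay":0,"az":0,"hand":0.06},
    {"tx":-0.03265,"ty":0.0066,"tz":0.005,"ax":0,"ay":0,"az":0,"hand":0.06}
  ]
}}

```text
clock: 2.52
position: [0.472, -0.2717, 0.1587]
ee_rot: [[-0.14, 0.99, -0.0], [0.99, 0.14, 0.0], [0.0, -0.0, -1.0]]
force: [0.8, 0.1, 0.2]
grip_width: 0.704
```

```bash
python3 -c "
from h import *
to([.476,-.269,.05])
f=robot.grab_frame('scene');cv2.imwrite('pics/s1.png',f[:,:,::-1])"
```

```text
t 2.52 pos [ 0.472  -0.2717  0.1587] F [0.78 0.06 0.18] T [ 0.02 -0.05  0.04] grip 0.704 jaw ang 98.07 z [-0.  0. -1.]
tool delta [0.0021 0.0044 0.1087]
```

View pics/s1.png

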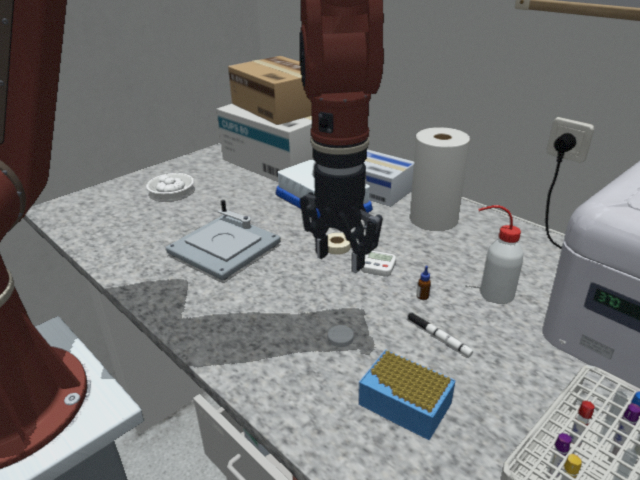

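The gripper, with fingers near (320,245) and (358,260), hovers over the disc at (341,335). I'll descend.

Request:
{"name": "move_arm", "arguments": {
  "plan": [
    {"tx":0.001,"ty":0.0022,"tz":0.025,"ax":0,"ay":0,"az":0,"hand":0.06},
    {"tx":0.001,"ty":0.0022,"tz":0.025,"ax":0,"ay":0,"az":0,"hand":0.06},
    {"tx":0,"ty":0,"tz":0.025,"ax":0,"ay":0,"az":0,"hand":0.06},
    {"tx":0,"ty":0,"tz":0.025,"ax":0,"ay":0,"az":0,"hand":0.06},
    {"tx":0,"ty":0,"tz":0.02,"ax":0,"ay":0,"az":0,"hand":0.06},
    {"tx":0,"ty":0,"tz":0.02,"ax":0,"ay":0,"az":0,"hand":0.06},
    {"tx":0,"ty":0,"tz":0.002,"ax":0,"ay":0,"az":0,"hand":0.06},
    {"tx":0,"ty":0,"tz":0,"ax":0,"ay":0,"az":0,"hand":0.06}
  ]
}}

```text
clock: 3.23
position: [0.475, -0.2667, 0.0164]
ee_rot: [[-0.141, 0.99, -0.002], [0.99, 0.141, 0.002], [0.002, -0.002, -1.0]]
force: [0.7, 0.1, 0.6]
grip_width: 0.702
```

```bash
python3 -c "
from h import *
to([.476,-.269,.007])
f=robot.grab_frame('scene');cv2.imwrite('pics/s2.png',cv2.resize(f[220:400,240:440,::-1],None,fx=3,fy=3))
f=robot.grab_frame('top');cv2.imwrite('pics/t2.png',cv2.resize(f[230:380,340:520,::-1],None,fx=4,fy=4))"
```

```text
t 3.23 pos [ 0.475  -0.2667  0.0164] F [0.72 0.06 0.63] T [-0.04  0.02  0.03] grip 0.702 jaw ang 98.09 z [-0.002  0.002 -1.   ]
tool delta [-0.0024  0.0007  0.0094]
```

View pics/s2.png

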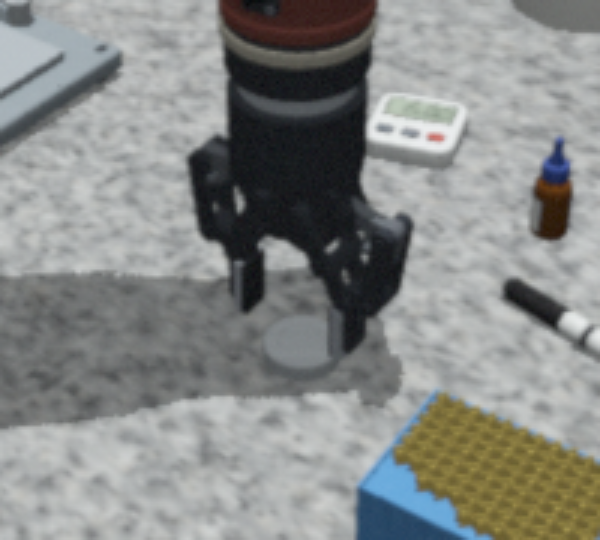

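View pics/t2.png

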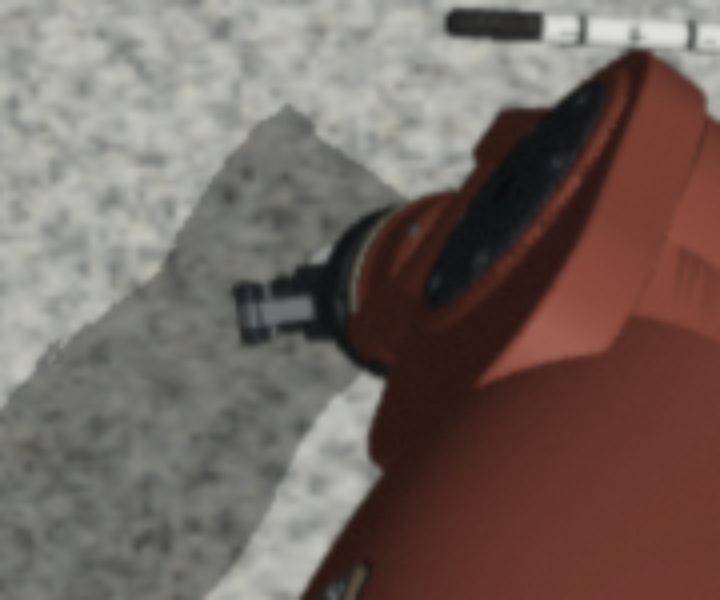

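The scene view shows the fingertips (247,300) and (345,345) straddling the disc (300,345); the top view is blocked by the arm. I'll lower in small steps to feel the bench height.

Request:
{"name": "move_arm", "arguments": {
  "plan": [
    {"tx":-0.0022,"ty":0.0005,"tz":0.003,"ax":0,"ay":0,"az":0,"hand":0.06},
    {"tx":0,"ty":0,"tz":0.003,"ax":0,"ay":0,"az":0,"hand":0.06},
    {"tx":0,"ty":0,"tz":0.003,"ax":0,"ay":0,"az":0,"hand":0.06},
    {"tx":0,"ty":0,"tz":0.001,"ax":0,"ay":0,"az":0,"hand":0.06},
    {"tx":0,"ty":0,"tz":0.001,"ax":0,"ay":0,"az":0,"hand":0.06},
    {"tx":0,"ty":0,"tz":0.001,"ax":0,"ay":0,"az":0,"hand":0.06},
    {"tx":0,"ty":0,"tz":0,"ax":0,"ay":0,"az":0,"hand":0.06}
  ]
}}

```text
clock: 3.92
position: [0.4767, -0.2695, 0.0052]
ee_rot: [[-0.141, 0.99, -0.0], [0.99, 0.141, 0.0], [0.0, -0.0, -1.0]]
force: [-0.1, 0.3, -0.3]
grip_width: 0.705
```

Request:
{"name": "move_arm", "arguments": {
  "plan": [
    {"tx":0,"ty":0,"tz":0.001,"ax":0,"ay":0,"az":0,"hand":0.06},
    {"tx":0,"ty":0,"tz":0.001,"ax":0,"ay":0,"az":0,"hand":0.06}
  ]
}}

```text
clock: 4.08
position: [0.4769, -0.2697, 0.0033]
ee_rot: [[-0.141, 0.99, 0.0], [0.99, 0.141, -0.0], [-0.0, 0.0, -1.0]]
force: [-0.1, 0.9, 0.8]
grip_width: 0.702
```

Request:
{"name": "move_arm", "arguments": {
  "plan": [
    {"tx":0,"ty":0,"tz":0.001,"ax":0,"ay":0,"az":0,"hand":0.06},
    {"tx":0,"ty":0,"tz":0,"ax":0,"ay":0,"az":0,"hand":0.06}
  ]
}}

```text
clock: 4.25
position: [0.4767, -0.2695, 0.0021]
ee_rot: [[-0.141, 0.99, -0.0], [0.99, 0.141, 0.0], [0.0, -0.0, -1.0]]
force: [0.3, -0.2, 0.6]
grip_width: 0.698
```

Request:
{"name": "move_arm", "arguments": {
  "plan": [
    {"tx":0,"ty":0,"tz":0.001,"ax":0,"ay":0,"az":0,"hand":0.06},
    {"tx":0,"ty":0,"tz":0.001,"ax":0,"ay":0,"az":0,"hand":0.06}
  ]
}}

```text
clock: 4.42
position: [0.4768, -0.2697, 0.0003]
ee_rot: [[-0.141, 0.99, 0.0], [0.99, 0.141, -0.0], [-0.0, 0.0, -1.0]]
force: [0.2, -0.2, 0.5]
grip_width: 0.703
```

Request:
{"name": "move_arm", "arguments": {
  "plan": [
    {"tx":0,"ty":0,"tz":0.001,"ax":0,"ay":0,"az":0,"hand":0.06},
    {"tx":0,"ty":0,"tz":0,"ax":0,"ay":0,"az":0,"hand":0.06}
  ]
}}

```text
clock: 4.58
position: [0.4767, -0.2695, -0.0009]
ee_rot: [[-0.141, 0.99, -0.0], [0.99, 0.141, 0.0], [0.0, -0.0, -1.0]]
force: [0.5, 0.0, -0.6]
grip_width: 0.699
```

Request:
{"name": "move_arm", "arguments": {
  "plan": [
    {"tx":0,"ty":0,"tz":0.001,"ax":0,"ay":0,"az":0,"hand":0.06},
    {"tx":0,"ty":0,"tz":0,"ax":0,"ay":0,"az":0,"hand":0.06}
  ]
}}

```text
clock: 4.75
position: [0.4768, -0.2696, -0.0018]
ee_rot: [[-0.141, 0.99, -0.0], [0.99, 0.141, 0.0], [0.0, -0.0, -1.0]]
force: [-0.5, -0.3, 0.2]
grip_width: 0.701
```

Below zero with no contact, so the tips do stand back at this opening.

Request:
{"name": "move_arm", "arguments": {
  "plan": [
    {"tx":0,"ty":0,"tz":0.001,"ax":0,"ay":0,"az":0,"hand":0.06},
    {"tx":0,"ty":0,"tz":0,"ax":0,"ay":0,"az":0,"hand":0.06}
  ]
}}

```text
clock: 4.92
position: [0.4768, -0.2696, -0.0028]
ee_rot: [[-0.141, 0.99, -0.0], [0.99, 0.141, 0.0], [0.0, -0.0, -1.0]]
force: [0.6, 0.6, -0.1]
grip_width: 0.704
```

Request:
{"name": "move_arm", "arguments": {
  "plan": [
    {"tx":0,"ty":0,"tz":0.001,"ax":0,"ay":0,"az":0,"hand":0.06},
    {"tx":0,"ty":0,"tz":0,"ax":0,"ay":0,"az":0,"hand":0.06}
  ]
}}

```text
clock: 5.08
position: [0.4768, -0.2696, -0.0038]
ee_rot: [[-0.141, 0.99, -0.0], [0.99, 0.141, 0.0], [0.0, -0.0, -1.0]]
force: [0.1, 0.5, -0.1]
grip_width: 0.704
```

Request:
{"name": "move_arm", "arguments": {
  "plan": [
    {"tx":0,"ty":0,"tz":0.001,"ax":0,"ay":0,"az":0,"hand":0.06},
    {"tx":0,"ty":0,"tz":0,"ax":0,"ay":0,"az":0,"hand":0.06}
  ]
}}

```text
clock: 5.25
position: [0.4768, -0.2696, -0.0048]
ee_rot: [[-0.141, 0.99, -0.0], [0.99, 0.141, 0.0], [0.0, -0.0, -1.0]]
force: [-0.3, 0.1, 0.8]
grip_width: 0.701
```

Request:
{"name": "move_arm", "arguments": {
  "plan": [
    {"tx":0,"ty":0,"tz":0.001,"ax":0,"ay":0,"az":0,"hand":0.06},
    {"tx":0,"ty":0,"tz":0,"ax":0,"ay":0,"az":0,"hand":0.06}
  ]
}}

```text
clock: 5.42
position: [0.4768, -0.2696, -0.005]
ee_rot: [[-0.141, 0.99, 0.0], [0.99, 0.141, -0.0], [-0.0, 0.0, -1.0]]
force: [-2.9, 2.3, 11.0]
grip_width: 0.708
```

Bench contact at TCP z = -5 mm. I'll raise so that the tips end about 6.5 mm above the disc's underside, then close.

Request:
{"name": "move_arm", "arguments": {
  "plan": [
    {"tx":0,"ty":0,"tz":-0.0093,"ax":0,"ay":0,"az":0,"hand":0.06},
    {"tx":0,"ty":0,"tz":0,"ax":0,"ay":0,"az":0,"hand":0.05},
    {"tx":0,"ty":0,"tz":0,"ax":0,"ay":0,"az":0,"hand":0.042},
    {"tx":0,"ty":0,"tz":0,"ax":0,"ay":0,"az":0,"hand":0.04},
    {"tx":0,"ty":0,"tz":0,"ax":0,"ay":0,"az":0,"hand":0.04},
    {"tx":0,"ty":0,"tz":0,"ax":0,"ay":0,"az":0,"hand":0.04}
  ],
  "squeeze": 35
}}

```text
clock: 5.92
position: [0.4775, -0.2701, 0.0048]
ee_rot: [[-0.141, 0.99, 0.002], [0.99, 0.141, -0.001], [-0.001, 0.001, -1.0]]
force: [-1.8, 1.8, 14.5]
grip_width: 0.509
```

```bash
python3 -c "
from h import *
st()
f=robot.grab_frame('scene');cv2.imwrite('pics/s3.png',cv2.resize(f[260:380,270:410,::-1],None,fx=5,fy=5))"
```

```text
t 5.92 pos [ 0.4775 -0.2701  0.0048] F [-1.83  1.84 14.53] T [ 0.34  0.5  -0.01] grip 0.509 jaw ang 98.09 z [ 0.002 -0.001 -1.   ]
```

View pics/s3.png

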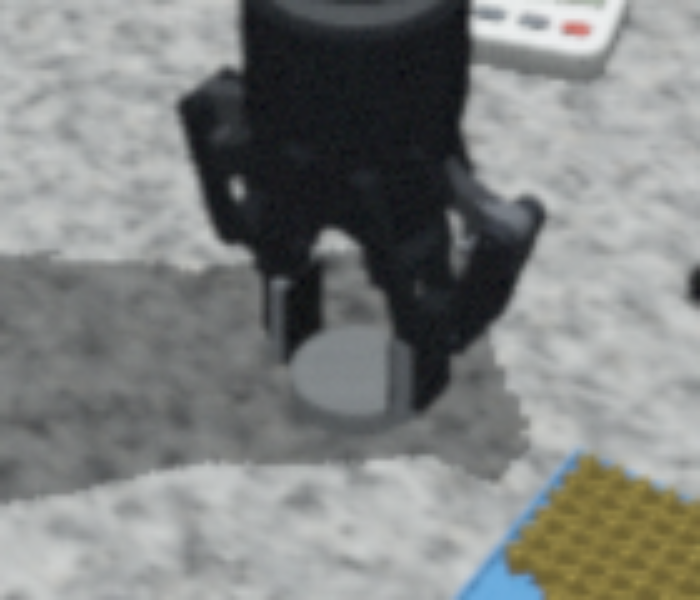

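Request:
{"name": "move_arm", "arguments": {
  "plan": [
    {"tx":0,"ty":0,"tz":-0.001,"ax":0,"ay":0,"az":0,"hand":0.04},
    {"tx":0,"ty":0,"tz":-0.002,"ax":0,"ay":0,"az":0,"hand":0.04},
    {"tx":0,"ty":0,"tz":-0.003,"ax":0,"ay":0,"az":0,"hand":0.04},
    {"tx":0,"ty":0,"tz":-0.01,"ax":0,"ay":0,"az":0,"hand":0.04},
    {"tx":0,"ty":0,"tz":-0.03,"ax":0,"ay":0,"az":0,"hand":0.04},
    {"tx":0,"ty":0,"tz":-0.03,"ax":0,"ay":0,"az":0,"hand":0.04},
    {"tx":0,"ty":0,"tz":-0.02,"ax":0,"ay":0,"az":0,"hand":0.04},
    {"tx":0,"ty":0,"tz":0,"ax":0,"ay":0,"az":0,"hand":0.04}
  ]
}}

```text
clock: 6.63
position: [0.4791, -0.2713, 0.1044]
ee_rot: [[-0.141, 0.99, 0.005], [0.99, 0.141, -0.004], [-0.005, 0.005, -1.0]]
force: [2.1, -0.7, -1.8]
grip_width: 0.502
```

```bash
python3 -c "
from h import *
s=st(); p=s['position']
print(proj('scene',p),proj('scene',p+np.array([0,0,.006])))
f=robot.grab_frame('scene');cv2.imwrite('pics/s4.png',cv2.resize(f[190:310,270:410,::-1],None,fx=5,fy=5,interpolation=cv2.INTER_CUBIC))"
```

```text
t 6.63 pos [ 0.4791 -0.2713  0.1044] F [ 2.14 -0.68 -1.84] T [-0.06 -0.04 -0.01] grip 0.502 jaw ang 98.1 z [ 0.005 -0.004 -1.   ]
[343.59420366 290.55450376] [343.61151188 287.65590857]
```

View pics/s4.png

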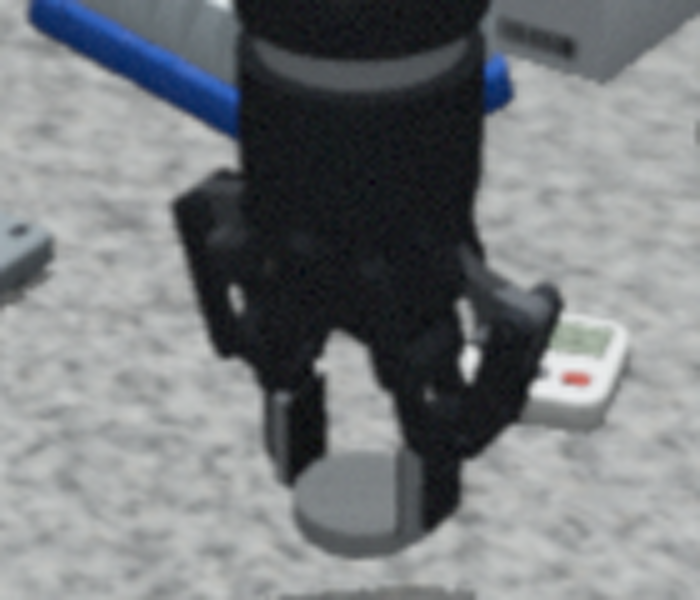

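Held flat, with the disc around (350,500). Now to above the visible pocket.

```bash
python3 -c "
from h import *
to([.5055,.1137,.07])"
```

```text
t 6.68 pos [ 0.4782 -0.2707  0.1022] F [ 0.12  0.89 -3.09] T [-0.04  0.01 -0.02] grip 0.505 jaw ang 98.09 z [ 0.004 -0.003 -1.   ]
tool delta [0.3768 0.081  0.0312]
```

Request:
{"name": "move_arm", "arguments": {
  "plan": [
    {"tx":0.02,"ty":0.0043,"tz":0,"ax":0,"ay":0,"az":0,"hand":0.04},
    {"tx":0.034,"ty":0.0073,"tz":0,"ax":0,"ay":0,"az":0,"hand":0.04},
    {"tx":0.034,"ty":0.0073,"tz":0,"ax":0,"ay":0,"az":0,"hand":0.04},
    {"tx":0.034,"ty":0.0073,"tz":0,"ax":0,"ay":0,"az":0,"hand":0.04},
    {"tx":0.034,"ty":0.0073,"tz":0,"ax":0,"ay":0,"az":0,"hand":0.04},
    {"tx":0.034,"ty":0.0073,"tz":0,"ax":0,"ay":0,"az":0,"hand":0.04},
    {"tx":0.034,"ty":0.0073,"tz":0,"ax":0,"ay":0,"az":0,"hand":0.04},
    {"tx":0.034,"ty":0.0073,"tz":0,"ax":0,"ay":0,"az":0,"hand":0.04},
    {"tx":0.034,"ty":0.0073,"tz":0,"ax":0,"ay":0,"az":0,"hand":0.04},
    {"tx":0.034,"ty":0.0073,"tz":0,"ax":0,"ay":0,"az":0,"hand":0.04},
    {"tx":0.034,"ty":0.0073,"tz":0,"ax":0,"ay":0,"az":0,"hand":0.04},
    {"tx":0.0168,"ty":0.0037,"tz":0,"ax":0,"ay":0,"az":0,"hand":0.04}
  ]
}}

```text
clock: 7.68
position: [0.5029, 0.1182, 0.0986]
ee_rot: [[-0.143, 0.99, -0.002], [0.99, 0.143, 0.001], [0.001, -0.002, -1.0]]
force: [-0.2, -0.3, 0.3]
grip_width: 0.499
```

Request:
{"name": "move_arm", "arguments": {
  "plan": [
    {"tx":0,"ty":0,"tz":0,"ax":0,"ay":0,"az":0,"hand":0.04},
    {"tx":0,"ty":0,"tz":0,"ax":0,"ay":0,"az":0,"hand":0.04},
    {"tx":0,"ty":0,"tz":0,"ax":0,"ay":0,"az":0,"hand":0.04}
  ]
}}

```text
clock: 7.93
position: [0.5033, 0.1142, 0.0989]
ee_rot: [[-0.141, 0.99, -0.001], [0.99, 0.141, -0.001], [-0.0, -0.001, -1.0]]
force: [-0.1, -0.0, -1.0]
grip_width: 0.5
```

```bash
python3 -c "
from h import *
f=robot.grab_frame('scene');cv2.imwrite('pics/s5.png',cv2.resize(f[140:290,140:310,::-1],None,fx=4.5,fy=4,interpolation=cv2.INTER_CUBIC))
to([.5055,.1137,.045])"
```

```text
t 7.98 pos [0.5035 0.1139 0.0991] F [ 0.32 -0.49 -1.17] T [ 0.02 -0.05 -0.05] grip 0.505 jaw ang 98.04 z [-0.001 -0.    -1.   ]
tool delta [-0.0005  0.0021  0.0541]
```

View pics/s5.png

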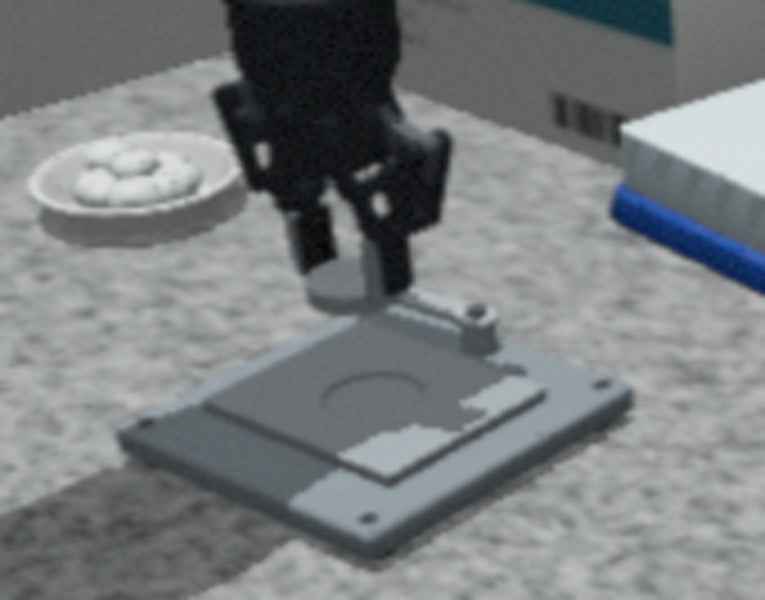

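The disc, at (340,285), is above the stage with the pocket arc at (375,385). I'll lower to just above the plate.

Request:
{"name": "move_arm", "arguments": {
  "plan": [
    {"tx":-0.0005,"ty":0.0021,"tz":0.02,"ax":0,"ay":0,"az":0,"hand":0.04},
    {"tx":0,"ty":0,"tz":0.02,"ax":0,"ay":0,"az":0,"hand":0.04},
    {"tx":0,"ty":0,"tz":0.01,"ax":0,"ay":0,"az":0,"hand":0.04},
    {"tx":0,"ty":0,"tz":0.006,"ax":0,"ay":0,"az":0,"hand":0.04},
    {"tx":0,"ty":0,"tz":0.0,"ax":0,"ay":0,"az":0,"hand":0.04},
    {"tx":0,"ty":0,"tz":0.0,"ax":0,"ay":0,"az":0,"hand":0.04},
    {"tx":0,"ty":0,"tz":0.0,"ax":0,"ay":0,"az":0,"hand":0.04}
  ]
}}

```text
clock: 8.57
position: [0.5068, 0.1145, 0.0444]
ee_rot: [[-0.14, 0.99, 0.001], [0.99, 0.14, 0.0], [-0.0, 0.001, -1.0]]
force: [-0.2, -0.5, -0.4]
grip_width: 0.498
```

```bash
python3 -c "
from h import *
f=robot.grab_frame('scene');cv2.imwrite('pics/s6.png',cv2.resize(f[180:270,170:280,::-1],None,fx=6.5,fy=6.5,interpolation=cv2.INTER_CUBIC))
f=robot.grab_frame('top');cv2.imwrite('pics/t6.png',cv2.resize(f[225:350,165:285,::-1],None,fx=4.8,fy=4.8,interpolation=cv2.INTER_CUBIC))
to([.5055,.1137,.0368])"
```

```text
t 8.67 pos [0.5068 0.1146 0.0444] F [-0.43  0.12 -1.19] T [-0.02  0.04 -0.02] grip 0.502 jaw ang 98.09 z [ 0.001  0.    -1.   ]
tool delta [-0.0008 -0.0014  0.0076]
```

View pics/s6.png

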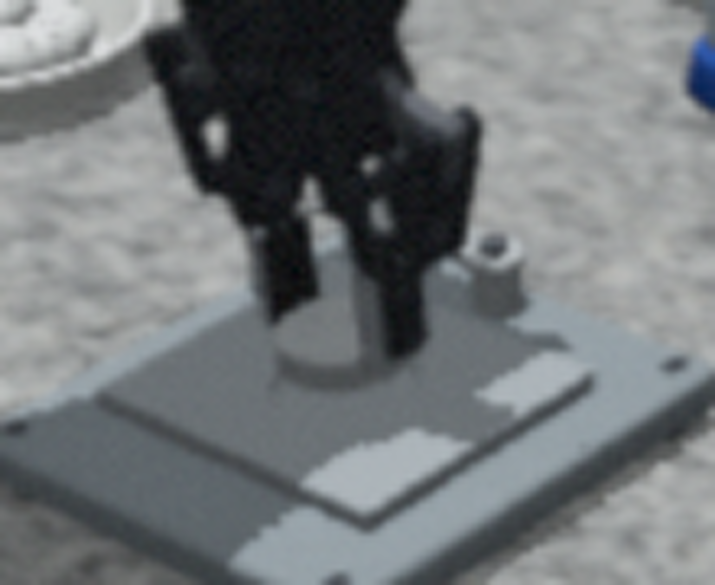

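View pics/t6.png

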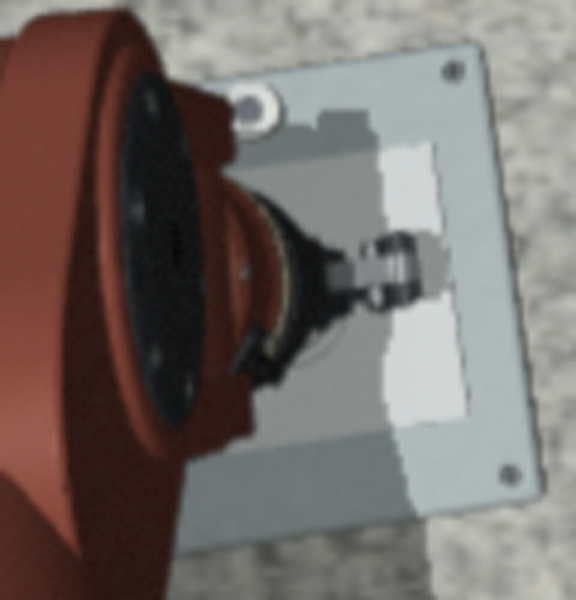

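```bash
python3 -c "
from h import *
f=lambda U,V:((U+.5)/6.5-.5+170,(V+.5)/6.5-.5+180)
a=np.linspace(0,2*np.pi,200)
for dz in(.0048,):
  for dx,dy in((0,0),(.003,0),(0,.003)):
    for z in(.0444-dz,.0444-dz+.012):
      P=np.array([proj('scene',[.5068+dx+.023*np.cos(t),.1146+dy+.023*np.sin(t),z]) for t in a]); Q=(P-[169.5,179.5])*6.5-.5
      print(dx,dy,z,'left',Q[:,0].min().round(),'right',Q[:,0].max().round(),'low',Q[:,1].max().round(),'hi',Q[:,1].min().round())
P=np.array([proj('scene',[.5055+.0255*np.cos(t),.1137+.0255*np.sin(t),.032]) for t in a]); Q=(P-[154.5,189.5])*5.8-.5
print('pocket in crop_ss',Q.min(0),Q.max(0))
"
```

```text
0 0 0.0396 left 286.0 right 423.0 low 392.0 hi 321.0
0 0 0.05160000000000001 left 282.0 right 419.0 low 361.0 hi 291.0
0.003 0 0.0396 left 293.0 right 430.0 low 388.0 hi 318.0
0.003 0 0.05160000000000001 left 289.0 right 426.0 low 358.0 hi 288.0
0 0.003 0.0396 left 281.0 right 418.0 low 388.0 hi 318.0
0 0.003 0.05160000000000001 left 276.0 right 414.0 low 358.0 hi 288.0
pocket in crop_ss [336.54626053 244.10219523] [471.61484086 314.49293908]
```

Request:
{"name": "move_arm", "arguments": {
  "plan": [
    {"tx":-0.0008,"ty":-0.0014,"tz":0.002,"ax":0,"ay":0,"az":0,"hand":0.04},
    {"tx":0,"ty":0,"tz":0.002,"ax":0,"ay":0,"az":0,"hand":0.04},
    {"tx":0,"ty":0,"tz":0.001,"ax":0,"ay":0,"az":0,"hand":0.04},
    {"tx":0,"ty":0,"tz":0.0,"ax":0,"ay":0,"az":0,"hand":0.04}
  ]
}}

```text
clock: 9.0
position: [0.5046, 0.1136, 0.0384]
ee_rot: [[-0.141, 0.99, -0.0], [0.99, 0.141, -0.0], [-0.0, -0.0, -1.0]]
force: [-0.1, -0.4, -1.6]
grip_width: 0.499
```

Request:
{"name": "move_arm", "arguments": {
  "plan": [
    {"tx":0,"ty":0,"tz":0.001,"ax":0,"ay":0,"az":0,"hand":0.04},
    {"tx":0,"ty":0,"tz":0.0,"ax":0,"ay":0,"az":0,"hand":0.04}
  ]
}}

```text
clock: 9.17
position: [0.5048, 0.1136, 0.0374]
ee_rot: [[-0.141, 0.99, -0.0], [0.99, 0.141, -0.0], [0.0, -0.0, -1.0]]
force: [0.0, 0.1, -2.1]
grip_width: 0.501
```

Request:
{"name": "move_arm", "arguments": {
  "plan": [
    {"tx":0,"ty":0,"tz":0.0007,"ax":0,"ay":0,"az":0,"hand":0.04},
    {"tx":0,"ty":0,"tz":0.0,"ax":0,"ay":0,"az":0,"hand":0.04}
  ]
}}

```text
clock: 9.33
position: [0.5048, 0.1136, 0.0368]
ee_rot: [[-0.141, 0.99, -0.0], [0.99, 0.141, -0.0], [-0.0, -0.0, -1.0]]
force: [-0.1, -0.9, -1.0]
grip_width: 0.496
```

Request:
{"name": "move_arm", "arguments": {
  "plan": [
    {"tx":0,"ty":0,"tz":0.0005,"ax":0,"ay":0,"az":0,"hand":0.04},
    {"tx":0,"ty":0,"tz":0.0,"ax":0,"ay":0,"az":0,"hand":0.04}
  ]
}}

```text
clock: 9.5
position: [0.5048, 0.1136, 0.0363]
ee_rot: [[-0.141, 0.99, -0.0], [0.99, 0.141, 0.0], [0.0, -0.0, -1.0]]
force: [0.6, -0.1, -0.9]
grip_width: 0.5
```

Request:
{"name": "move_arm", "arguments": {
  "plan": [
    {"tx":0,"ty":0,"tz":0.0005,"ax":0,"ay":0,"az":0,"hand":0.04},
    {"tx":0,"ty":0,"tz":0.0,"ax":0,"ay":0,"az":0,"hand":0.04}
  ]
}}

```text
clock: 9.67
position: [0.5048, 0.1136, 0.0358]
ee_rot: [[-0.141, 0.99, -0.0], [0.99, 0.141, -0.0], [-0.0, -0.0, -1.0]]
force: [-0.5, 0.3, -0.9]
grip_width: 0.504
```

Request:
{"name": "move_arm", "arguments": {
  "plan": [
    {"tx":0,"ty":0,"tz":0.0005,"ax":0,"ay":0,"az":0,"hand":0.04},
    {"tx":0,"ty":0,"tz":0.0,"ax":0,"ay":0,"az":0,"hand":0.04}
  ]
}}

```text
clock: 9.83
position: [0.5048, 0.1136, 0.0353]
ee_rot: [[-0.141, 0.99, -0.0], [0.99, 0.141, -0.0], [0.0, -0.0, -1.0]]
force: [0.5, -0.5, -2.3]
grip_width: 0.499
```

Request:
{"name": "move_arm", "arguments": {
  "plan": [
    {"tx":0,"ty":0,"tz":0.0005,"ax":0,"ay":0,"az":0,"hand":0.04},
    {"tx":0,"ty":0,"tz":0.0,"ax":0,"ay":0,"az":0,"hand":0.04}
  ]
}}

```text
clock: 10.0
position: [0.5048, 0.1136, 0.0348]
ee_rot: [[-0.141, 0.99, -0.0], [0.99, 0.141, -0.0], [0.0, -0.0, -1.0]]
force: [0.1, -0.5, -0.8]
grip_width: 0.502
```

Request:
{"name": "move_arm", "arguments": {
  "plan": [
    {"tx":0,"ty":0,"tz":0.0005,"ax":0,"ay":0,"az":0,"hand":0.04},
    {"tx":0,"ty":0,"tz":0.0,"ax":0,"ay":0,"az":0,"hand":0.04}
  ]
}}

```text
clock: 10.17
position: [0.5048, 0.1136, 0.0343]
ee_rot: [[-0.141, 0.99, -0.0], [0.99, 0.141, -0.0], [-0.0, -0.0, -1.0]]
force: [0.1, 0.4, -1.3]
grip_width: 0.502
```

Request:
{"name": "move_arm", "arguments": {
  "plan": [
    {"tx":0,"ty":0,"tz":0.0005,"ax":0,"ay":0,"az":0,"hand":0.04},
    {"tx":0,"ty":0,"tz":0.0,"ax":0,"ay":0,"az":0,"hand":0.04}
  ]
}}

```text
clock: 10.33
position: [0.5049, 0.1136, 0.0339]
ee_rot: [[-0.141, 0.99, -0.0], [0.99, 0.141, -0.0], [-0.0, -0.0, -1.0]]
force: [0.2, 0.0, -2.0]
grip_width: 0.501
```

Request:
{"name": "move_arm", "arguments": {
  "plan": [
    {"tx":0,"ty":0,"tz":0.0005,"ax":0,"ay":0,"az":0,"hand":0.04},
    {"tx":0,"ty":0,"tz":0.0,"ax":0,"ay":0,"az":0,"hand":0.04}
  ]
}}

```text
clock: 10.5
position: [0.5048, 0.1137, 0.0333]
ee_rot: [[-0.141, 0.99, -0.0], [0.99, 0.141, -0.0], [0.0, -0.0, -1.0]]
force: [0.3, 0.5, -1.6]
grip_width: 0.505
```

Request:
{"name": "move_arm", "arguments": {
  "plan": [
    {"tx":0,"ty":0,"tz":0.0005,"ax":0,"ay":0,"az":0,"hand":0.04},
    {"tx":0,"ty":0,"tz":0.0,"ax":0,"ay":0,"az":0,"hand":0.04}
  ]
}}

```text
clock: 10.67
position: [0.5049, 0.1136, 0.033]
ee_rot: [[-0.141, 0.99, 0.0], [0.99, 0.141, 0.0], [-0.0, 0.0, -1.0]]
force: [-0.6, -0.5, -0.1]
grip_width: 0.499
```

Request:
{"name": "move_arm", "arguments": {
  "plan": [
    {"tx":0,"ty":0,"tz":0.0005,"ax":0,"ay":0,"az":0,"hand":0.04},
    {"tx":0,"ty":0,"tz":0.0,"ax":0,"ay":0,"az":0,"hand":0.04}
  ]
}}

```text
clock: 10.83
position: [0.5049, 0.1136, 0.0329]
ee_rot: [[-0.141, 0.99, 0.0], [0.99, 0.141, -0.0], [-0.0, 0.0, -1.0]]
force: [-2.3, 0.2, 6.7]
grip_width: 0.505
```

Contact at z = 33 mm, which matches the pocket floor rather than the plate top. I'll verify with small sideways probes.

Request:
{"name": "move_arm", "arguments": {
  "plan": [
    {"tx":0.001,"ty":0,"tz":-0.0005,"ax":0,"ay":0,"az":0,"hand":0.04},
    {"tx":0.001,"ty":0,"tz":0.0,"ax":0,"ay":0,"az":0,"hand":0.04},
    {"tx":0.0005,"ty":0,"tz":0.0,"ax":0,"ay":0,"az":0,"hand":0.04}
  ]
}}

```text
clock: 11.08
position: [0.5047, 0.1158, 0.033]
ee_rot: [[-0.141, 0.99, 0.0], [0.99, 0.141, -0.001], [-0.001, 0.0, -1.0]]
force: [0.0, -4.1, 0.2]
grip_width: 0.501
```

Request:
{"name": "move_arm", "arguments": {
  "plan": [
    {"tx":-0.0015,"ty":0,"tz":0,"ax":0,"ay":0,"az":0,"hand":0.04},
    {"tx":-0.0015,"ty":0,"tz":0.0,"ax":0,"ay":0,"az":0,"hand":0.04},
    {"tx":-0.002,"ty":0,"tz":0.0,"ax":0,"ay":0,"az":0,"hand":0.04}
  ]
}}

```text
clock: 11.33
position: [0.5053, 0.1118, 0.033]
ee_rot: [[-0.141, 0.99, 0.0], [0.99, 0.141, 0.002], [0.002, 0.0, -1.0]]
force: [-0.9, 12.5, 3.2]
grip_width: 0.5
```

Side probes hit walls both ways (-4 N at +2 mm, +12.5 N at -2 mm), so the disc is in the pocket. I'll centre it, release, retreat and check by camera.

Request:
{"name": "move_arm", "arguments": {
  "plan": [
    {"tx":0.003,"ty":0,"tz":0,"ax":0,"ay":0,"az":0,"hand":0.04},
    {"tx":0,"ty":0,"tz":0.0,"ax":0,"ay":0,"az":0,"hand":0.04},
    {"tx":0,"ty":0,"tz":0.0,"ax":0,"ay":0,"az":0,"hand":0.04}
  ]
}}

```text
clock: 11.58
position: [0.5049, 0.1141, 0.033]
ee_rot: [[-0.141, 0.99, 0.0], [0.99, 0.141, -0.0], [-0.0, 0.0, -1.0]]
force: [-0.1, 1.4, 2.4]
grip_width: 0.501
```

Request:
{"name": "move_arm", "arguments": {
  "plan": [
    {"tx":0,"ty":0,"tz":0,"ax":0,"ay":0,"az":0,"hand":0.048},
    {"tx":0,"ty":0,"tz":0.0,"ax":0,"ay":0,"az":0,"hand":0.055},
    {"tx":0,"ty":0,"tz":0.0,"ax":0,"ay":0,"az":0,"hand":0.065},
    {"tx":0,"ty":0,"tz":0.0,"ax":0,"ay":0,"az":0,"hand":0.07},
    {"tx":0,"ty":0,"tz":-0.02,"ax":0,"ay":0,"az":0,"hand":0.07},
    {"tx":0,"ty":0,"tz":-0.035,"ax":0,"ay":0,"az":0,"hand":0.07},
    {"tx":0,"ty":0,"tz":-0.03,"ax":0,"ay":0,"az":0,"hand":0.07},
    {"tx":0,"ty":-0.03,"tz":0,"ax":0,"ay":0,"az":0,"hand":0.07},
    {"tx":0,"ty":-0.04,"tz":0,"ax":0,"ay":0,"az":0,"hand":0.07},
    {"tx":0,"ty":-0.04,"tz":0,"ax":0,"ay":0,"az":0,"hand":0.07},
    {"tx":0,"ty":0,"tz":0,"ax":0,"ay":0,"az":0,"hand":0.07}
  ]
}}

```text
clock: 12.5
position: [0.3857, 0.098, 0.1162]
ee_rot: [[-0.141, 0.99, -0.01], [0.99, 0.141, -0.001], [0.001, -0.01, -1.0]]
force: [0.4, 0.9, -0.2]
grip_width: 0.816
```

```bash
python3 -c "
from h import *
st()
f=robot.grab_frame('scene');cv2.imwrite('pics/s7.png',cv2.resize(f[180:270,170:280,::-1],None,fx=6.5,fy=6.5,interpolation=cv2.INTER_CUBIC))
f=robot.grab_frame('top');cv2.imwrite('pics/t7.png',cv2.resize(f[225:350,165:285,::-1],None,fx=4.8,fy=4.8,interpolation=cv2.INTER_CUBIC))"
```

```text
t 12.5 pos [0.3857 0.098  0.1162] F [ 0.37  0.94 -0.16] T [ 0.01 -0.01 -0.02] grip 0.816 jaw ang 98.12 z [-0.01  -0.001 -1.   ]
```

View pics/s7.png

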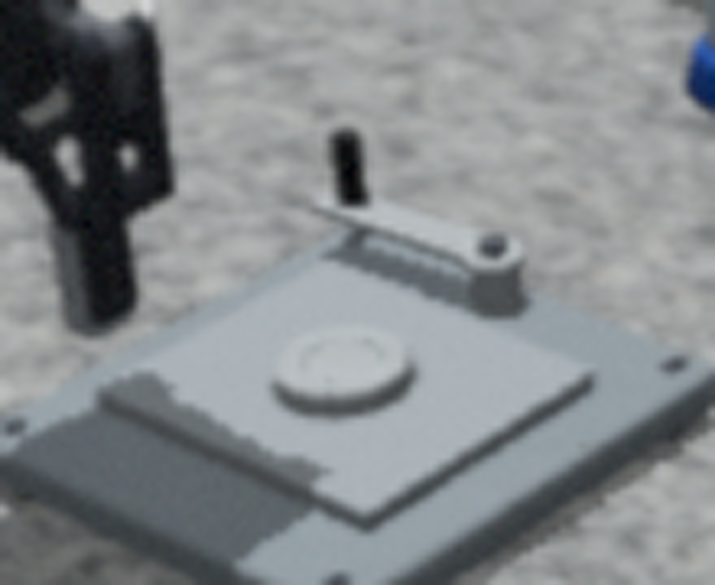

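View pics/t7.png

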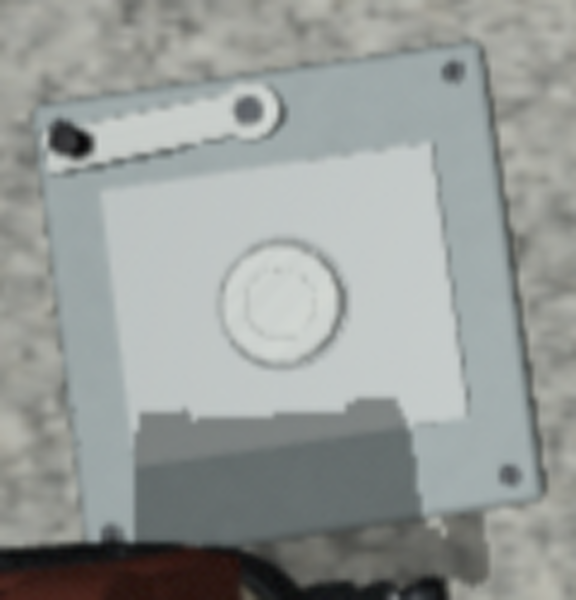

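The disc sits flat and concentric in the pocket: (282,302) in the top crop, with only a thin rim standing proud in the scene crop at (343,370). The clip is still aside with the knob at (70,138). Next I turn the jaws a quarter turn so they will straddle the knob along the swing direction.

Request:
{"name": "move_arm", "arguments": {
  "plan": [
    {"tx":0,"ty":0,"tz":-0.002,"ax":0,"ay":0,"az":0.122,"hand":0.04},
    {"tx":0,"ty":0,"tz":-0.002,"ax":0,"ay":0,"az":0.122,"hand":0.04},
    {"tx":0,"ty":0,"tz":-0.002,"ax":0,"ay":0,"az":0.122,"hand":0.04},
    {"tx":0,"ty":0,"tz":-0.002,"ax":0,"ay":0,"az":0.122,"hand":0.04},
    {"tx":0,"ty":0,"tz":-0.002,"ax":0,"ay":0,"az":0.122,"hand":0.04},
    {"tx":0,"ty":0,"tz":-0.002,"ax":0,"ay":0,"az":0.122,"hand":0.04},
    {"tx":0,"ty":0,"tz":-0.002,"ax":0,"ay":0,"az":0.122,"hand":0.04},
    {"tx":0,"ty":0,"tz":0,"ax":0,"ay":0,"az":0.122,"hand":0.04},
    {"tx":0,"ty":0,"tz":0,"ax":0,"ay":0,"az":0.122,"hand":0.04},
    {"tx":0,"ty":0,"tz":0,"ax":0,"ay":0,"az":0.122,"hand":0.04},
    {"tx":0,"ty":0,"tz":0,"ax":0,"ay":0,"az":0.122,"hand":0.04},
    {"tx":0,"ty":0,"tz":0,"ax":0,"ay":0,"az":0.122,"hand":0.04}
  ]
}}

```text
clock: 13.6
position: [0.3976, 0.0988, 0.1321]
ee_rot: [[0.971, 0.24, 0.001], [0.24, -0.971, 0.0], [0.001, 0.0, -1.0]]
force: [-0.3, 0.1, 0.5]
grip_width: 0.466
```

Request:
{"name": "move_arm", "arguments": {
  "plan": [
    {"tx":0,"ty":0,"tz":0,"ax":0,"ay":0,"az":0.06,"hand":0.04},
    {"tx":0,"ty":0,"tz":0,"ax":0,"ay":0,"az":0,"hand":0.04}
  ]
}}

```text
clock: 13.77
position: [0.3974, 0.0987, 0.1321]
ee_rot: [[0.983, 0.184, 0.001], [0.184, -0.983, 0.0], [0.001, 0.0, -1.0]]
force: [0.7, 0.1, 0.4]
grip_width: 0.47
```

```bash
python3 -c "
from h import *
to([.5684,.1898,.12])
# knob in scene, two-view
f=lambda U,V,k,a,b:((U+.5)/k-.5+a,(V+.5)/k-.5+b)
for U,V in((62,130),(70,138),(82,146)):
  for z in(.047,.061,.075): print(U,V,z,onz('top',*f(U,V,4.8,165,225),z).round(4))
print(onz('scene',*f(347,132,6.5,170,180),.075),onz('scene',*f(353,200,6.5,170,180),.047))
"
```

```text
t 13.77 pos [0.3974 0.0987 0.1321] F [0.69 0.1  0.4 ] T [-0.02 -0.03  0.02] grip 0.47 jaw ang 10.61 z [ 0.001  0.    -1.   ]
tool delta [ 0.1848 -0.058   0.0123]
62 130 0.047 [0.5722 0.1977 0.047 ]
62 130 0.061 [0.5711 0.1941 0.061 ]
62 130 0.075 [0.57   0.1905 0.075 ]
70 138 0.047 [0.5691 0.1946 0.047 ]
70 138 0.061 [0.568 0.191 0.061]
70 138 0.075 [0.567  0.1874 0.075 ]
82 146 0.047 [0.566  0.1899 0.047 ]
82 146 0.061 [0.565  0.1864 0.061 ]
82 146 0.075 [0.5639 0.1829 0.075 ]
[0.56469853 0.19221612 0.075     ] [0.56438733 0.19355137 0.047     ]
```

Request:
{"name": "move_arm", "arguments": {
  "plan": [
    {"tx":0.025,"ty":-0.008,"tz":0,"ax":0,"ay":0,"az":0,"hand":0.04},
    {"tx":0.035,"ty":-0.011,"tz":0,"ax":0,"ay":0,"az":0,"hand":0.04},
    {"tx":0.035,"ty":-0.011,"tz":0,"ax":0,"ay":0,"az":0,"hand":0.04},
    {"tx":0.035,"ty":-0.011,"tz":0,"ax":0,"ay":0,"az":0,"hand":0.04},
    {"tx":0.035,"ty":-0.011,"tz":0,"ax":0,"ay":0,"az":0,"hand":0.04},
    {"tx":0.0185,"ty":-0.0065,"tz":0,"ax":0,"ay":0,"az":0,"hand":0.04},
    {"tx":0,"ty":0,"tz":0.02,"ax":0,"ay":0,"az":0,"hand":0.04},
    {"tx":0,"ty":0,"tz":0.01,"ax":0,"ay":0,"az":0,"hand":0.04},
    {"tx":0,"ty":0,"tz":0,"ax":0,"ay":0,"az":0,"hand":0.04},
    {"tx":0,"ty":0,"tz":0,"ax":0,"ay":0,"az":0,"hand":0.04}
  ]
}}

```text
clock: 14.6
position: [0.5643, 0.19, 0.1012]
ee_rot: [[0.982, 0.188, -0.002], [0.188, -0.982, -0.001], [-0.002, 0.0, -1.0]]
force: [-0.1, 0.3, 0.3]
grip_width: 0.469
```

```bash
python3 -c "
from h import *
to([.567,.190,.056])
f=robot.grab_frame('scene');cv2.imwrite('pics/s8.png',cv2.resize(f[160:260,170:290,::-1],None,fx=6,fy=6,interpolation=cv2.INTER_CUBIC))"
```

```text
t 14.6 pos [0.5643 0.19   0.1012] F [-0.14  0.31  0.32] T [ 0.02  0.02 -0.01] grip 0.469 jaw ang 10.82 z [-0.002 -0.001 -1.   ]
tool delta [0.0028 0.0005 0.0452]
```

View pics/s8.png

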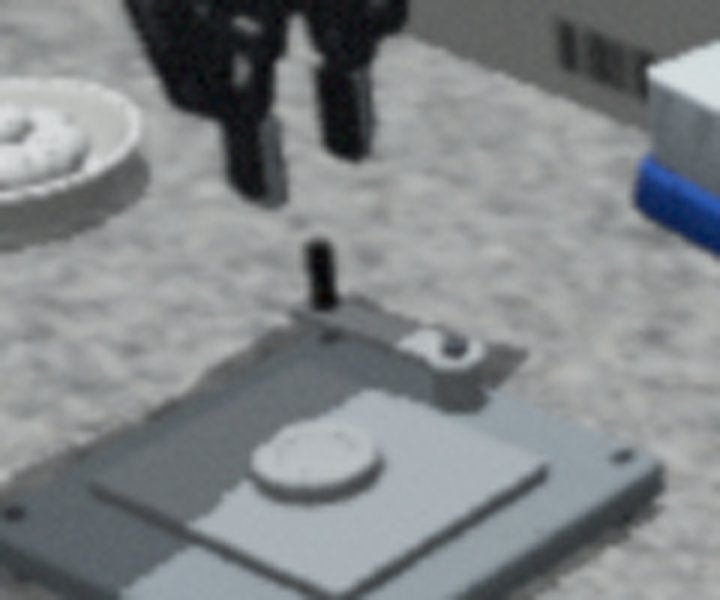

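The fingertips (258,195) and (348,150) straddle the knob (320,270). Lowering.

Request:
{"name": "move_arm", "arguments": {
  "plan": [
    {"tx":0.003,"ty":0,"tz":0.01,"ax":0,"ay":0,"az":0,"hand":0.04},
    {"tx":0,"ty":0,"tz":0.01,"ax":0,"ay":0,"az":0,"hand":0.04},
    {"tx":0,"ty":0,"tz":0.006,"ax":0,"ay":0,"az":0,"hand":0.04},
    {"tx":0,"ty":0,"tz":0,"ax":0,"ay":0,"az":0,"hand":0.04}
  ]
}}

```text
clock: 14.98
position: [0.5669, 0.1906, 0.0742]
ee_rot: [[0.982, 0.187, -0.003], [0.187, -0.982, -0.001], [-0.003, 0.0, -1.0]]
force: [-1.2, -0.2, 0.5]
grip_width: 0.464
```

Request:
{"name": "move_arm", "arguments": {
  "plan": [
    {"tx":0,"ty":0,"tz":0.006,"ax":0,"ay":0,"az":0,"hand":0.04},
    {"tx":0,"ty":0,"tz":0.008,"ax":0,"ay":0,"az":0,"hand":0.04},
    {"tx":0,"ty":0,"tz":0.005,"ax":0,"ay":0,"az":0,"hand":0.04},
    {"tx":0,"ty":0,"tz":0,"ax":0,"ay":0,"az":0,"hand":0.03},
    {"tx":0,"ty":0,"tz":0,"ax":0,"ay":0,"az":0,"hand":0.022},
    {"tx":0,"ty":0,"tz":0,"ax":0,"ay":0,"az":0,"hand":0.018},
    {"tx":0,"ty":0,"tz":0,"ax":0,"ay":0,"az":0,"hand":0.018}
  ],
  "squeeze": 20
}}

```text
clock: 15.57
position: [0.5684, 0.191, 0.0572]
ee_rot: [[0.982, 0.187, 0.001], [0.187, -0.982, 0.0], [0.001, 0.0, -1.0]]
force: [-0.4, -0.6, 0.4]
grip_width: 0.211
```

```bash
python3 -c "
from h import *
to([.567,.190,.056])
f=robot.grab_frame('scene');cv2.imwrite('pics/s9.png',cv2.resize(f[160:260,170:290,::-1],None,fx=6,fy=6,interpolation=cv2.INTER_CUBIC))"
```

```text
t 15.57 pos [0.5684 0.191  0.0572] F [-0.41 -0.62  0.44] T [-0.    0.05  0.05] grip 0.211 jaw ang 10.77 z [ 0.001  0.    -1.   ]
tool delta [-0.0016  0.0008  0.0012]
```

View pics/s9.png

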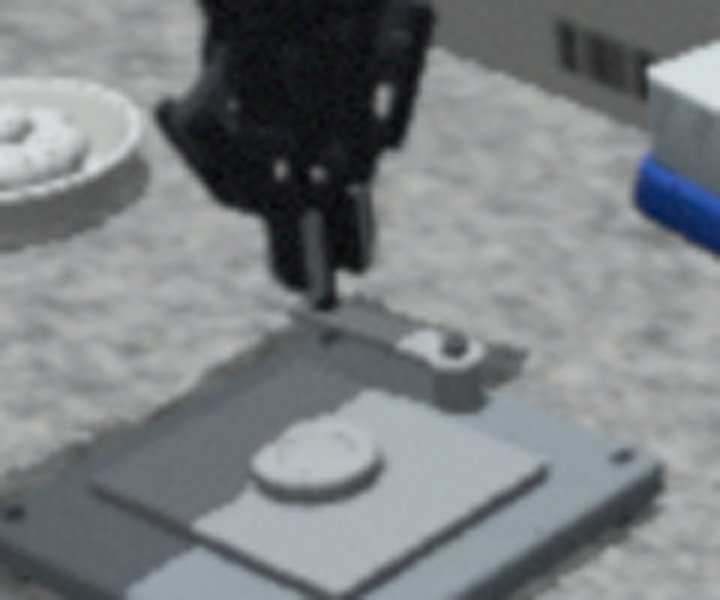

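Knob (320,300) is between the fingers. Leading it round in an arc.

Request:
{"name": "move_arm", "arguments": {
  "plan": [
    {"tx":-0.0042,"ty":0.0001,"tz":0,"ax":0,"ay":0,"az":-0.063,"hand":0.018},
    {"tx":-0.0042,"ty":0.0001,"tz":0,"ax":0,"ay":0,"az":-0.063,"hand":0.018},
    {"tx":-0.0042,"ty":0.0001,"tz":0,"ax":0,"ay":0,"az":-0.063,"hand":0.018},
    {"tx":-0.0042,"ty":0.0001,"tz":0,"ax":0,"ay":0,"az":-0.063,"hand":0.018},
    {"tx":-0.0042,"ty":0.0001,"tz":0,"ax":0,"ay":0,"az":-0.063,"hand":0.018},
    {"tx":-0.0042,"ty":0.0001,"tz":0,"ax":0,"ay":0,"az":-0.063,"hand":0.018},
    {"tx":-0.0042,"ty":0.0001,"tz":0,"ax":0,"ay":0,"az":-0.063,"hand":0.018},
    {"tx":-0.0042,"ty":0.0001,"tz":0,"ax":0,"ay":0,"az":-0.063,"hand":0.018}
  ]
}}

```text
clock: 16.28
position: [0.5382, 0.1774, 0.0573]
ee_rot: [[0.768, 0.641, 0.001], [0.641, -0.768, 0.001], [0.001, -0.0, -1.0]]
force: [-0.6, 1.6, -0.8]
grip_width: 0.209
```

```bash
cat >> h.py <<'E'
AX=np.array([.5799,.1248])
def clip():
    s=st(); d=s['position'][:2]-AX; a=np.degrees(np.arctan2(d[1],d[0]))-8.1-90
    print('r',np.hypot(*d),'clip ang of tcp',np.radians(a),'jaw-based',np.radians(np.degrees(np.arctan2(s['ee_rot'][1,0],s['ee_rot'][0,0]))-8.1))
E
python3 -c "
from h import *
clip()"
```

```text
t 16.28 pos [0.5382 0.1774 0.0573] F [-0.64  1.58 -0.76] T [ 0.37 -0.08  0.02] grip 0.209 jaw ang 39.84 z [ 0.001  0.001 -1.   ]
r 0.06714934253056548 clip ang of tcp 0.5294500505985423 jaw-based 0.5540409707162811
```

Request:
{"name": "move_arm", "arguments": {
  "plan": [
    {"tx":-0.0042,"ty":0.0002,"tz":0,"ax":0,"ay":0,"az":-0.063,"hand":0.018},
    {"tx":-0.0042,"ty":0.0002,"tz":0,"ax":0,"ay":0,"az":-0.063,"hand":0.018},
    {"tx":-0.0042,"ty":0.0002,"tz":0,"ax":0,"ay":0,"az":-0.063,"hand":0.018},
    {"tx":-0.0042,"ty":0.0002,"tz":0,"ax":0,"ay":0,"az":-0.063,"hand":0.018},
    {"tx":-0.0042,"ty":0.0002,"tz":0,"ax":0,"ay":0,"az":-0.063,"hand":0.018},
    {"tx":-0.0042,"ty":0.0002,"tz":0,"ax":0,"ay":0,"az":-0.063,"hand":0.018},
    {"tx":-0.0042,"ty":0.0002,"tz":0,"ax":0,"ay":0,"az":-0.063,"hand":0.018},
    {"tx":-0.0042,"ty":0.0002,"tz":0,"ax":0,"ay":0,"az":-0.063,"hand":0.018}
  ]
}}

```text
clock: 16.95
position: [0.5189, 0.15, 0.0573]
ee_rot: [[0.363, 0.932, 0.0], [0.932, -0.363, 0.001], [0.001, 0.0, -1.0]]
force: [-0.3, 1.4, 0.1]
grip_width: 0.209
```

```bash
python3 -c "
from h import *
clip()"
```

```text
t 16.95 pos [0.5189 0.15   0.0573] F [-0.33  1.35  0.14] T [0.32 0.17 0.03] grip 0.209 jaw ang 68.72 z [ 0.     0.001 -1.   ]
r 0.066017140501587 clip ang of tcp 1.0377830855510897 jaw-based 1.0580647639596705
```

Request:
{"name": "move_arm", "arguments": {
  "plan": [
    {"tx":-0.0042,"ty":0.0001,"tz":0,"ax":0,"ay":0,"az":-0.063,"hand":0.018},
    {"tx":-0.0042,"ty":0.0001,"tz":0,"ax":0,"ay":0,"az":-0.063,"hand":0.018},
    {"tx":-0.0042,"ty":0.0001,"tz":0,"ax":0,"ay":0,"az":-0.063,"hand":0.018},
    {"tx":-0.0042,"ty":0.0001,"tz":0,"ax":0,"ay":0,"az":-0.063,"hand":0.018},
    {"tx":-0.0042,"ty":0.0001,"tz":0,"ax":0,"ay":0,"az":-0.063,"hand":0.018},
    {"tx":-0.0042,"ty":0.0001,"tz":0,"ax":0,"ay":0,"az":-0.063,"hand":0.018},
    {"tx":-0.0042,"ty":0.0001,"tz":0,"ax":0,"ay":0,"az":-0.063,"hand":0.018}
  ]
}}

```text
clock: 17.53
position: [0.5142, 0.1211, 0.0572]
ee_rot: [[-0.069, 0.998, 0.0], [0.998, 0.069, 0.001], [0.001, 0.0, -1.0]]
force: [-1.0, 1.0, 0.5]
grip_width: 0.206
```

```bash
python3 -c "
from h import *
clip()"
```

```text
t 17.53 pos [0.5142 0.1211 0.0572] F [-0.97  0.97  0.54] T [0.25 0.03 0.02] grip 0.206 jaw ang 93.98 z [ 0.     0.001 -1.   ]
r 0.06585631596672281 clip ang of tcp -4.796903638171085 jaw-based 1.4989341006091144
```

Request:
{"name": "move_arm", "arguments": {
  "plan": [
    {"tx":-0.002,"ty":0.0001,"tz":0,"ax":0,"ay":0,"az":-0.03,"hand":0.018},
    {"tx":-0.002,"ty":0.0001,"tz":0,"ax":0,"ay":0,"az":-0.03,"hand":0.018},
    {"tx":-0.001,"ty":0.0,"tz":0,"ax":0,"ay":0,"az":0,"hand":0.018},
    {"tx":0,"ty":0.0,"tz":0,"ax":0,"ay":0,"az":0,"hand":0.018}
  ]
}}

```text
clock: 17.87
position: [0.5149, 0.1159, 0.0571]
ee_rot: [[-0.125, 0.992, 0.0], [0.992, 0.125, 0.0], [0.0, 0.0, -1.0]]
force: [-0.3, 0.5, -0.1]
grip_width: 0.212
```

Request:
{"name": "move_arm", "arguments": {
  "plan": [
    {"tx":-0.001,"ty":0.0,"tz":0,"ax":0,"ay":0,"az":0,"hand":0.018},
    {"tx":-0.001,"ty":0.0,"tz":0,"ax":0,"ay":0,"az":0,"hand":0.018}
  ]
}}

```text
clock: 18.03
position: [0.5151, 0.1142, 0.057]
ee_rot: [[-0.125, 0.992, 0.0], [0.992, 0.125, 0.0], [0.0, 0.0, -1.0]]
force: [-0.4, 0.6, 1.0]
grip_width: 0.213
```

Request:
{"name": "move_arm", "arguments": {
  "plan": [
    {"tx":-0.001,"ty":0.0,"tz":0,"ax":0,"ay":0,"az":0,"hand":0.018},
    {"tx":0,"ty":0.0,"tz":0,"ax":0,"ay":0,"az":0,"hand":0.018}
  ]
}}

```text
clock: 18.2
position: [0.5152, 0.1131, 0.057]
ee_rot: [[-0.126, 0.992, 0.0], [0.992, 0.126, 0.0], [0.0, 0.0, -1.0]]
force: [-0.5, 1.7, 1.8]
grip_width: 0.213
```

```bash
python3 -c "
from h import *
clip()"
```

```text
t 18.2 pos [0.5152 0.1131 0.057 ] F [-0.47  1.68  1.77] T [0.28 0.12 0.03] grip 0.213 jaw ang 97.22 z [ 0.  0. -1.]
r 0.06574840914557391 clip ang of tcp -4.675470782091176 jaw-based 1.555444553335647
```

Request:
{"name": "move_arm", "arguments": {
  "plan": [
    {"tx":-0.001,"ty":0.0,"tz":0,"ax":0,"ay":0,"az":0,"hand":0.018},
    {"tx":0,"ty":0.0,"tz":0,"ax":0,"ay":0,"az":0,"hand":0.018}
  ]
}}

```text
clock: 18.37
position: [0.5152, 0.1129, 0.0569]
ee_rot: [[-0.126, 0.992, -0.0], [0.992, 0.126, 0.002], [0.002, 0.0, -1.0]]
force: [-1.3, 6.5, 1.1]
grip_width: 0.214
```

Request:
{"name": "move_arm", "arguments": {
  "plan": [
    {"tx":-0.001,"ty":0.0,"tz":0,"ax":0,"ay":0,"az":0,"hand":0.018},
    {"tx":0,"ty":0.0,"tz":0,"ax":0,"ay":0,"az":0,"hand":0.018}
  ]
}}

```text
clock: 18.53
position: [0.5153, 0.1127, 0.057]
ee_rot: [[-0.127, 0.992, -0.0], [0.992, 0.127, 0.004], [0.004, 0.0, -1.0]]
force: [-1.3, 9.8, 0.6]
grip_width: 0.21
```

At the stop (force rises to 10 N and the tool no longer advances). I'll back off, open a little, lift straight up, move clear and look.

Request:
{"name": "move_arm", "arguments": {
  "plan": [
    {"tx":0.0025,"ty":0.0,"tz":0,"ax":0,"ay":0,"az":0,"hand":0.024},
    {"tx":0,"ty":0.0,"tz":0,"ax":0,"ay":0,"az":0,"hand":0.024},
    {"tx":0,"ty":0.0,"tz":-0.01,"ax":0,"ay":0,"az":0,"hand":0.024},
    {"tx":0,"ty":0.0,"tz":-0.02,"ax":0,"ay":0,"az":0,"hand":0.024},
    {"tx":0,"ty":0.0,"tz":-0.03,"ax":0,"ay":0,"az":0,"hand":0.024},
    {"tx":0,"ty":0.0,"tz":-0.03,"ax":0,"ay":0,"az":0,"hand":0.024},
    {"tx":0,"ty":-0.03,"tz":0,"ax":0,"ay":0,"az":0,"hand":0.024},
    {"tx":0,"ty":-0.04,"tz":0,"ax":0,"ay":0,"az":0,"hand":0.024},
    {"tx":0,"ty":-0.04,"tz":0,"ax":0,"ay":0,"az":0,"hand":0.024},
    {"tx":0,"ty":-0.03,"tz":0,"ax":0,"ay":0,"az":0,"hand":0.024},
    {"tx":0,"ty":0,"tz":0,"ax":0,"ay":0,"az":0,"hand":0.024},
    {"tx":0,"ty":0,"tz":0,"ax":0,"ay":0,"az":0,"hand":0.024}
  ]
}}

```text
clock: 19.53
position: [0.3753, 0.0956, 0.1478]
ee_rot: [[-0.126, 0.992, 0.001], [0.992, 0.126, -0.0], [-0.001, 0.001, -1.0]]
force: [0.4, 0.4, 0.2]
grip_width: 0.281
```

```bash
python3 -c "
from h import *
st()
f=robot.grab_frame('scene');cv2.imwrite('pics/s10.png',cv2.resize(f[180:270,170:280,::-1],None,fx=6.5,fy=6.5,interpolation=cv2.INTER_CUBIC))
f=robot.grab_frame('top');cv2.imwrite('pics/t10.png',cv2.resize(f[225:350,165:285,::-1],None,fx=4.8,fy=4.8,interpolation=cv2.INTER_CUBIC));cv2.imwrite('pics/t10full.png',f[:,:,::-1])"
```

```text
t 19.53 pos [0.3753 0.0956 0.1478] F [0.35 0.36 0.21] T [ 0.04 -0.07  0.02] grip 0.281 jaw ang 97.21 z [ 0.001 -0.    -1.   ]
```

View pics/s10.png

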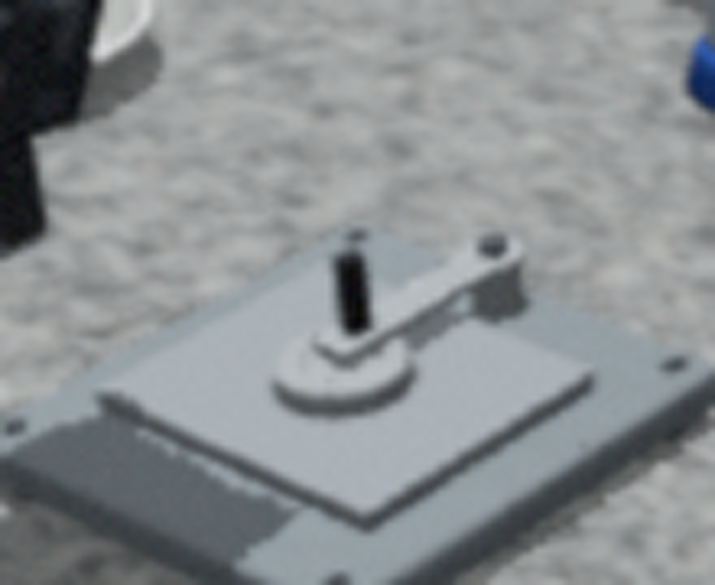

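View pics/t10.png

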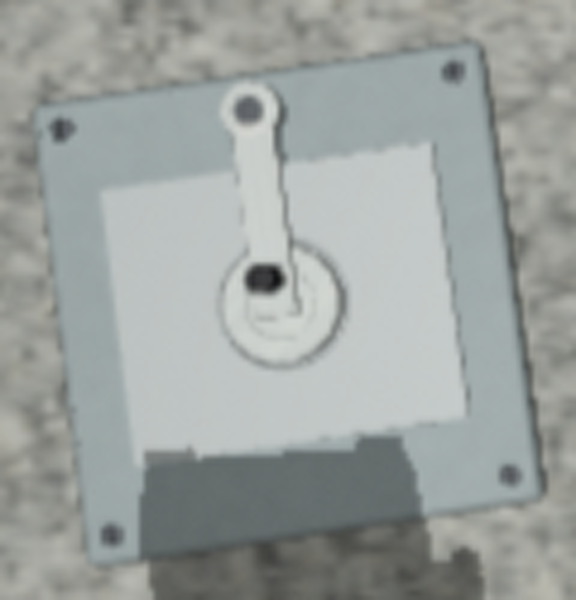

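The clip now runs from its pivot (249,109) to its tip near (275,315) in the top crop, along the stage's -x to within about 1°. The disc is unmoved at (282,302) and the gripper is clear, so I'm handing in.

```bash
python3 -c "
from bench import robot
print(robot.finish_job())"
```

```text
the job is handed in; nothing more can be done
None
```

The steel disc is in the stage's pocket, the clip is swung round over it to its stop, and I handed the job in at about 19.6 s. No verdict was reported.

- **Loading the disc:** I gripped the disc across its diameter and lowered it at the pocket circle seen in the top camera. It went straight in, so I never had to slide it about on the plate. Floor contact came at TCP z = 33 mm, about 4 mm below where the plate's top would have stopped it. Sideways probes met the pocket wall both ways. The highest wrist force while the disc was on the stage was about 13 N.
- **Closing the clip:** I led the knob round loosely between the fingers until it met the stop, with force rising to about 10 N and no further travel. Then I backed off and lifted clear.
- **Last checks:** The final pictures show the disc flat and concentric in the pocket and the clip along -x to within about 1°. The gripper was clear, with force near zero. I did not measure the bystanders again at the end; the arm never came near them.
- **What disagreed:** The finger opening read about 43 mm on the 46 mm disc. Closing on the disc on the bench also gave a brief 14 N push. Neither affected the grip.

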